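Roll two stakes on the plate and reject the squashed one

TASK

One of the two green stakes on the steel plate has been squashed out of round. Roll each under closed fingertips along the plate by about a quarter turn, the one on the half nearer the robot first, pressing down lightly (about 4 N) and letting the hand rise if the stake lifts, so that nothing on the plate is ever pressed with more than 11 N. Then pick up the stake that lifted and lower it, without dropping it, into the red tray, leaving the round one lying on the plate and everything else where it is.

Things in the scene. Friction and masses are not known exactly. Their poses are not given: they have to be found in the camera images.
- plate: flat steel checking plate, 240 mm (x, its near edge at -x towards the robot) by 200 mm (y) by 10 mm; origin at the centre of its top face, z up. It rides level, straight up and down, on soft rubber feet and sinks about 1 mm for each 8 N of press (12 mm at most); its top is about 34 mm above the bench. The near half is x below 0
- stake_p: green tube stake 140 mm long, 70 g; one lies on each half of the plate. Looks like the other; one is round, 16 mm across, the other oval, in either place. Origin on the axis at mid-length; y along the stake, z up at the start with a white line on top, so z's angle from vertical tells how far it has rolled
- stake_q: the other green stake, same frame, size and white line. The oval one is 16 mm thick and 22 mm wide all along and starts on its flat, so both stand 16 mm high; a quarter turn lifts its top by 6 mm (its axis by 3); let go part-way it flops back onto a flat
- reject: open red plastic tray fixed to the bench, 130 mm (x) by 200 mm (y), 30 mm high, walls and floor 5 mm; origin at the centre of its underside, z up. A stake fits in lying along its y
- jar: empty glass jar with a metal screw lid, 82 mm across and 122 mm high, bystander; origin under its centre
- saucer: white ceramic saucer, 140 mm across, 20 mm high, bystander; origin under its centre
- rake: orange plastic hand rake lying flat, from 150 mm behind to 97 mm ahead of its origin along x, 75 mm wide, 27 mm high, bystander
- bundle: clipped bundle of bamboo stakes, 300 mm along y, 40 mm wide, 36 mm high, bystander; origin under its centre
There are look-alikes about, which are no part of the job. What is shaped like the stake_p but orange or purple is not meant.

How it is judged:
By the outcome, as a careful person would: the job done as asked, in the order asked, and still so for the second after the job is handed in, with the robot touching nothing.
It also fails if it takes over 72 s, if anything falls off the work surface, if the arm or the gripper's body presses on something with over 40 N, if the wrist force passes 120 N, or if a joint passes its speed limit or range.

ROBOT

A 6-joint arm with a two-finger parallel gripper is mounted at the origin on the work surface. World frame = base frame: x ahead of the robot, y to its left, z up, the work surface at z = 0. Lengths are in m, angles in rad, forces in N, time in s.
With the tool pointing down it reaches from about 0.25 to 0.775 m from the base axis. Payload 4 kg.
Tool frame: the origin (TCP) lies midway between the tips of the shut fingers; the grasp point (between the pads) lies 19 mm behind it; z points along the fingers, y is the line along which they close (so a half turn about z gives the same grasp; the last joint's range is limited). The gripper opens to 94 mm and grips with 3 to 60 N. Pads are 16 mm wide; open, the fingers measure 119 mm over their backs; the gripper's body (75 mm by 177 mm) begins 78 mm behind the grasp point.
Start: joints at [-1.224, 0.087, 1.371, -0, 1.684, -0.103], TCP at [0.239, -0.495, 0.206] pointing down, gripper open.
Joint ranges: [-3.1, 3.1], [-0.76, 2.03], [0.27, 2.55], [-1.08, 4.22], [0.17, 2.65], [-2.57, 2.57]. Speed limits (rad/s): [2.79, 2.79, 3.14, 3.14, 3.14, 3.14].

INTERFACE

Orientations are given as [roll, pitch, yaw] about the fixed x, y, z axes, in that order (R = Rz(yaw) Ry(pitch) Rx(roll)).
In Python, from bench import robot gives the robot as it stands.
- The arm moves only by the tool servo_tool, never from a script. Its argument "moves" is a list of rows, each a list of 5 numbers: the shift along the tool's x, y, z in units of 25 mm (1.0 is 25 mm), then the turn about the tool's z in units of 6 degrees (1.0 is 6 degrees), then the closure, from 0 (fully open) to 1 (shut). In form: [[dx, dy, dz, yaw, gripper], ...]. A call has 1 to 10 rows; each row is the pose to reach, as a shift and turn from the pose commanded when the call began, along the tool's axes at that moment; what a row does not reach only later rows make up. A row lasts 1/12 s, in which the tool goes at most 41.7 mm and 7.16 degrees, less where a joint would pass 70% of its speed; a pose out of reach is approached as far as the arm can. A call with a gripper value outside its range is refused whole. The fingers move at their own pace and stop on an object; the grip force is fixed at half the most. Time passes only in rows, so rows that repeat a pose let the fingers close. It gives the time, the measured TCP pose, the force, the opening and the grip force at its end, in the units of the state.
- robot.get_obs(): the state, without advancing time (a new reading comes with each control period).
- robot.snapshot(name): name is "scene" or "top" or "wrist"; returns a dict with "image" (480x640x3 uint8, blue, green, red), "fx", "fy", "cx", "cy" (pixels), "eye" and "orientation" of the camera in the world; the wrist camera has in their place "T_tool_cam" (4x4, takes a point from camera to tool coordinates, whose origin is the TCP and whose axes are the flange's). Camera axes: x right, y down, z forward; pixel columns grow to the right and rows downward; lengths in m; the calibration is good to about 2 mm. A picture is of the moment at which its call begins: read the wrist's pose just before it. There is no depth.
- robot.close_job(): hands the job in; it is judged then, once.
The state is a dict: "time": time; "joint_positions": joint angles; "qvel": joint speeds; "joint_torque": joint torques, N m; "tool_pos": TCP position; "ee_rot": TCP orientation; "wrist_force": force on the tool from outside, world axes, zero at the start; "wrist_torque": the same for the moment, N m; "width": finger opening in m; "finger_force": force on a finger pad.
Only numpy, scipy, OpenCV 4.12 (cv2) and the standard library are available. Lean on these libraries where they do the work, as an engineer would, in place of code of your own. Each camera call takes 0.05 s, during which the arm holds its last target. There are 200 camera calls.

## Working session

There is one attempt and no reset: what is moved stays moved. The work goes in short steps, Python scripts to look and compute and a tool call to move; the robot and the scene stay as the last step left them, time stands still between calls to the robot, and variables do not carry over. Pictures are saved under pics/ and viewed, at most 10 in all, crops included, and the job is handed in when it is done.

Besides the shell and the picture viewer there is one more tool, called as name(argument=value, ...) on one line, values as JSON. servo_tool: Moves the arm, as the interface text tells. Its arguments: {"type":"object","properties":{"moves":{"type":"array"}},"required":["moves"]}

```bash
mkdir -p pics; cat > h.py <<'E'
import cv2, numpy as np
from scipy.spatial.transform import Rotation as R
from bench import robot
def snap(n):
    o=robot.get_obs(); s=robot.snapshot(n)
    if n=="wrist":
        T=np.eye(4); T[:3,:3]=R.from_euler('xyz',o["ee_rot"]).as_matrix(); T[:3,3]=o["tool_pos"]
        s["T"]=T@np.array(s["T_tool_cam"])
    return s
E
python3 - <<'E'
from h import *
o=robot.get_obs(); print(o)
for n in("scene","top"):
    s=snap(n); cv2.imwrite(f"pics/{n}0.png",s["image"]); print(n,{k:v for k,v in s.items() if k!="image"})
    np.save(n+"0.npy",s,allow_pickle=True)
E
```

```text
{'time': 0.0, 'joint_positions': array([-1.22408950e+00,  8.79607437e-02,  1.37224418e+00,  4.25194584e-05,
        1.68356748e+00, -1.03093076e-01]), 'qvel': array([-0.00113707, -0.00123568, -0.00187185,  0.00057556, -0.00087633,
        0.00134001]), 'joint_torque': array([-7.77727873e-04, -3.40186930e+01, -3.02426684e+01,  7.14186486e-02,
        3.29769740e-02, -1.60724262e-04]), 'tool_pos': array([ 0.2389616 , -0.49478106,  0.20430613]), 'ee_rot': array([-3.13942883e+00, -2.66354106e-04,  4.49804353e-01]), 'wrist_force': array([0.53736848, 0.44284972, 0.3536884 ]), 'wrist_torque': array([ 0.00580075, -0.02729236, -0.02788892]), 'finger_force': 0.0, 'width': 0.09382764268978815}
scene {'fx': 555.8601713294247, 'fy': 555.8601713294247, 'cx': 322.50976861518774, 'cy': 237.7369231267351, 'eye': array([ 1.58915241, -0.22830766,  1.19587783]), 'orientation': array([-2.41048637, -0.00542033,  1.41572746])}
top {'fx': 466.962508267524, 'fy': 466.962508267524, 'cx': 317.11958616523265, 'cy': 232.06804852236706, 'eye': array([ 0.3241629 , -0.08576224,  1.11332822]), 'orientation': array([-2.88907650e+00, -6.19632547e-04, -1.49000737e+00])}
```

View pics/scene0.png

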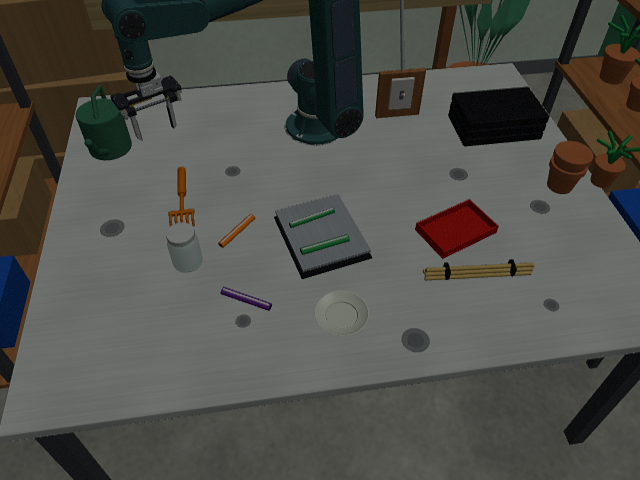

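View pics/top0.png

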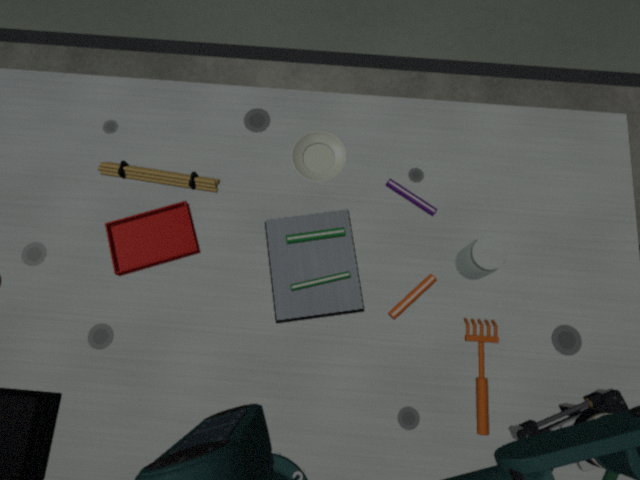

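Scene: near stake at (313,217), far stake at (325,243); in top view, near (321,281), far (315,236). Look-alikes: the orange one at top (412,297) and the purple one at (411,196). Neither is green nor on the plate, so I choose the two green ones. The tray is at top (153,238).

```bash
cat >> h.py <<'E'
def ray(s,p):
    if "T" in s: M=s["T"][:3,:3]; e=s["T"][:3,3]
    else: M=R.from_euler('xyz',s["orientation"]).as_matrix(); e=np.array(s["eye"])
    p=np.atleast_2d(p).astype(float)
    d=np.c_[(p[:,0]-s["cx"])/s["fx"],(p[:,1]-s["cy"])/s["fy"],np.ones(len(p))]@M.T
    return e,d
def onz(s,p,z):
    e,d=ray(s,p); return e+d*((z-e[2])/d[:,2])[:,None]
def tri(s1,p1,s2,p2):
    out=[]
    for a,b in zip(np.atleast_2d(p1),np.atleast_2d(p2)):
        e1,d1=ray(s1,a); e2,d2=ray(s2,b); d1=d1[0];d2=d2[0]
        t=np.linalg.lstsq(np.c_[d1,-d2],e2-e1,rcond=None)[0]
        A=e1+t[0]*d1;B=e2+t[1]*d2; out.append(np.r_[(A+B)/2,np.linalg.norm(A-B)])
    return np.array(out)
def blobs(im,lo,hi,amin=80):
    m=cv2.inRange(cv2.cvtColor(im,cv2.COLOR_BGR2HSV),lo,hi)
    m=cv2.morphologyEx(m,cv2.MORPH_CLOSE,np.ones((5,5)))
    cs=cv2.findContours(m,cv2.RETR_EXTERNAL,cv2.CHAIN_APPROX_NONE)[0]
    return [c for c in cs if cv2.contourArea(c)>amin]
GREEN=((50,90,40),(80,255,255)); RED=((0,150,50),(6,255,255))
def ends(c):  # ends of long axis + width
    (cx,cy),(w,h),a=cv2.minAreaRect(c)
    if w<h: a+=90; w,h=h,w
    u=np.array([np.cos(np.radians(a)),np.sin(np.radians(a))]); C=np.array([cx,cy])
    return C,C-u*w/2,C+u*w/2,w,h
E
python3 - <<'E'
from h import *
np.set_printoptions(precision=4,suppress=True)
S={n:np.load(n+"0.npy",allow_pickle=True).item() for n in("scene","top")}
st={}
for n,s in S.items():
    for c in blobs(s["image"],*GREEN,amin=60):
        C,a,b,w,h=ends(c)
        g=onz(s,C,.045)[0]
        if .2<g[0]<.6 and abs(g[1])<.25:
            if onz(s,a,.045)[0][1]>onz(s,b,.045)[0][1]: a,b=b,a
            print(n,C,w,h,onz(s,[a,b],.045).ravel()); st.setdefault(n,[]).append((g[0],C,a,b))
for v in st.values(): v.sort(key=lambda t:t[0])
for p,q in zip(st["scene"],st["top"]):
    t=tri(S["scene"],p[1:],S["top"],q[1:]); print("tri C,a,b",t, "len",np.linalg.norm(t[1,:3]-t[2,:3]))
cs={n:max(blobs(s["image"],*RED,amin=500),key=cv2.contourArea) for n,s in S.items()}
for n,c in cs.items():
    r=cv2.boxPoints(cv2.minAreaRect(c)); q=cv2.approxPolyDP(cv2.convexHull(c),6,True)[:,0]
    print(n,"tray quad",q.tolist(), onz(S[n],q,.03)[:,:2].tolist())
q=np.array([[265,221],[349,210],[364,311],[277,322]]); print("plate top",onz(S["top"],q,.034))
q2=np.array([[305,272],[370,258],[337,196],[276,210]]) # far-? scene
print("plate scene",onz(S["scene"],q2,.034))
im=S["top"]["image"][195:330,250:380]; cv2.imwrite("pics/crop.png",cv2.resize(im,None,fx=4,fy=4,interpolation=cv2.INTER_CUBIC))
E
```

```text
scene [324.7627 243.8933] 49.830570220947266 7.110591411590576 [ 0.6091 -0.1284  0.045   0.5779  0.0098  0.045 ]
scene [312.3291 217.4433] 46.48539352416992 4.215963363647461 [ 0.509  -0.1454  0.045   0.4673 -0.0119  0.045 ]
top [320.1246 280.5295] 58.74858856201172 6.12680196762085 [ 0.5057 -0.145   0.045   0.464  -0.0162  0.045 ]
top [314.87 235.09] 58.54843521118164 8.343860626220703 [ 0.6068 -0.1269  0.045   0.5757  0.0077  0.045 ]
tri C,a,b [[ 0.4853 -0.0797  0.0418  0.0012]
 [ 0.5062 -0.1452  0.042   0.0001]
 [ 0.4646 -0.0138  0.0423  0.0046]] len 0.137816661070361
tri C,a,b [[ 0.5917 -0.0596  0.0428  0.0003]
 [ 0.6073 -0.1276  0.0428  0.0012]
 [ 0.5763  0.009   0.0431  0.0024]] len 0.14014905430575253
scene tray quad [[497, 225], [442, 258], [416, 229], [469, 199]] [[0.5835204013781974, 0.44452960351922793], [0.6793142456437119, 0.2507896949542264], [0.5638242025922118, 0.20913374358536968], [0.4681640031632468, 0.39984963746984076]]
top tray quad [[187, 204], [197, 252], [115, 273], [107, 223]] [[0.6475314846789857, 0.25739335064016283], [0.5312003659127718, 0.21587514686163534], [0.4658563001366872, 0.40001144266744026], [0.584399974724756, 0.44211036004848775]]
plate top [[ 0.619   0.063   0.034 ]
 [ 0.6629 -0.1363  0.034 ]
 [ 0.4246 -0.1859  0.034 ]
 [ 0.3839  0.0099  0.034 ]]
plate scene [[ 0.6745 -0.1261  0.034 ]
 [ 0.653   0.0552  0.034 ]
 [ 0.4002  0.0081  0.034 ]
 [ 0.4319 -0.1793  0.034 ]]
```

View pics/crop.png

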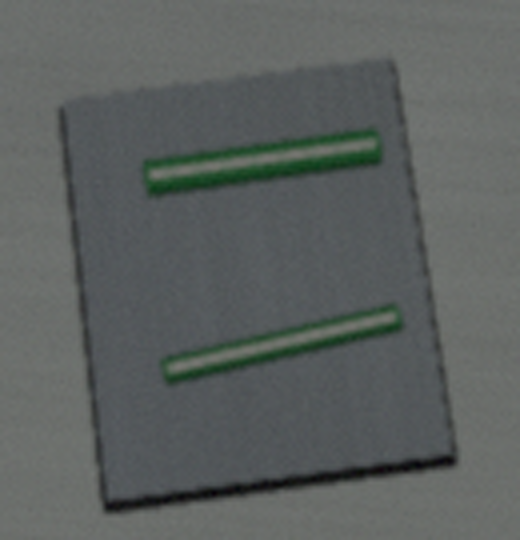

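The crop shows both green stakes with white lines: near at (282,343), far at (263,160). The far one looks wider. Heights check out (mid about 0.042, length 138–140 mm). I'll move above the near stake, turning the tool x axis along it with the fingers shut.

servo_tool(moves=[[1.6, -1.0, 0, -1.15, 1], [3.2, -2.1, 0, -2.3, 1], [4.8, -3.2, 0, -3.4, 1], [6.4, -4.2, 0, -4.5, 1], [8.0, -5.3, 0, -5.7, 1], [9.6, -6.4, 0, -6.8, 1], [11.2, -7.4, 0, -7.9, 1], [12.8, -8.5, 0, -9.1, 1], [14.4, -9.5, 0, -10.2, 1], [16.1, -10.7, 0, -11.3, 1]])

```text
time: 0.93
tool_pos: [0.4522, -0.135, 0.2052]
ee_rot: [-3.141, 0.0, 1.639]
wrist_force: [0.9, -0.8, -0.3]
width: 0.0312
finger_force: 0.0
```

servo_tool(moves=[[0, 0, 0.4, -1.1, 1], [0, 0, 0.8, -2.3, 1], [0, 0, 1.2, -2.3, 1], [0, 0, 1.2, -2.3, 1], [0, 0, 1.2, -2.3, 1], [0, 0, 1.2, -2.3, 1]])

```text
time: 1.43
tool_pos: [0.4516, -0.1376, 0.1757]
ee_rot: [3.141, 0.0, 1.871]
wrist_force: [-0.1, -0.0, -0.2]
width: 0.0008
finger_force: 0.0
```

```bash
cat > w.py <<'E'
from h import *
import sys
np.set_printoptions(precision=4,suppress=True)
o=robot.get_obs(); s=snap("wrist"); np.save(sys.argv[1]+".npy",s,allow_pickle=True); cv2.imwrite(f"pics/{sys.argv[1]}.png",s["image"])
print(o["time"],o["tool_pos"],o["ee_rot"],o["wrist_force"],o["width"])
for c in blobs(s["image"],*GREEN,amin=300):
    C,a,b,w,h=ends(c); P=onz(s,[C,a,b],.042); print(C,w,h,P[:,:2].ravel(),"len",np.linalg.norm(P[1]-P[2]),"wid",h/w*np.linalg.norm(P[1]-P[2]))
E
python3 w.py w1
```

```text
1.4333 [ 0.4516 -0.1376  0.1757] [3.1415 0.0001 1.871 ] [-0.0996 -0.0499 -0.1605] 0.0007926033066408095
[534.3076 183.4615] 198.86172485351562 33.33973693847656 [ 0.5901 -0.0579  0.5747  0.008   0.6076 -0.1322] len 0.14403167901955274 wid 0.024147322934346405
[387.3926 166.4341] 197.49734497070312 22.801368713378906 [ 0.4827 -0.0781  0.4624 -0.0143  0.5057 -0.1501] len 0.1424749022609862 wid 0.01644894405713287
```

View pics/w1.png

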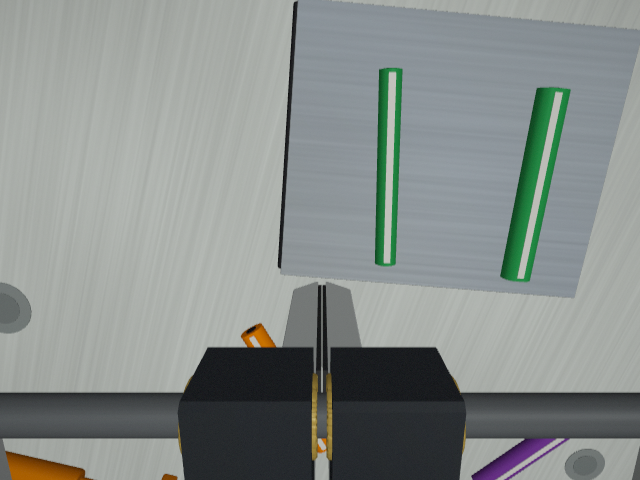

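Wrist view: near stake at (387,166), about 16 mm wide; far at (534,183), about 22–24 mm wide, so it is probably the oval one. I'll go to 6 mm beyond the near stake's axis and just above it, then roll toward the robot.

servo_tool(moves=[[0.8, 0.9, 0.8, 0, 1], [1.6, 1.8, 2.0, 0, 1], [1.88, 2.16, 3.4, 0, 1], [1.88, 2.16, 4.4, 0, 1], [1.88, 2.16, 4.6, 0, 1], [1.88, 2.16, 4.6, 0, 1], [1.88, 2.16, 4.6, 0, 1]])

```text
time: 2.07
tool_pos: [0.4901, -0.0769, 0.0621]
ee_rot: [3.14, 0.001, 1.872]
wrist_force: [0.1, -0.2, 1.7]
width: 0.0005
finger_force: 0.0
```

servo_tool(moves=[[0, 0, 0.08, 0, 1], [0, 0, 0.16, 0, 1], [0, 0, 0.2, 0, 1], [0, 0, 0.2, 0, 1]])

```text
time: 2.4
tool_pos: [0.4897, -0.0764, 0.0563]
ee_rot: [3.14, 0.001, 1.873]
wrist_force: [-0.2, -0.8, -0.7]
width: 0.0003
finger_force: 0.0
```

```bash
python3 w.py w2
```

```text
2.4 [ 0.4897 -0.0764  0.0563] [3.1403 0.0009 1.8734] [-0.15   -0.7693 -0.7184] 0.00031916454742689
[535.3148 284.9621] 228.70706176757812 52.1232795715332 [ 0.5877 -0.0448  0.5748  0.0076  0.6028 -0.1055] len 0.11658862170869515 wid 0.026571026173025345
[306.5 269. ] 246.0 35.0 [ 0.4794 -0.0699  0.4628 -0.0148  0.4989 -0.1347] len 0.1251940190385055 wid 0.017812157180275172
```

View pics/w2.png

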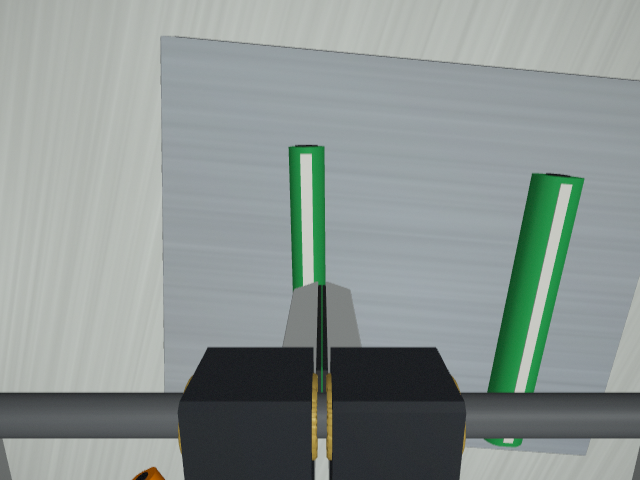

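The tip sits about 6.5 mm beyond the near stake's axis (stake line column 307, tool centre 322), as wanted. Lowering in small steps to contact.

servo_tool(moves=[[0, 0, 0.04, 0, 1], [0, 0, 0.08, 0, 1], [0, 0, 0.12, 0, 1], [0, 0, 0.16, 0, 1], [0, 0, 0.16, 0, 1], [0, 0, 0.16, 0, 1]])

```text
time: 2.95
tool_pos: [0.4892, -0.076, 0.0513]
ee_rot: [-3.141, -0.0, 1.874]
wrist_force: [-0.0, -0.3, 0.4]
width: 0.0002
finger_force: 0.0
```

servo_tool(moves=[[0, 0, 0.02, 0, 1], [0, 0, 0.04, 0, 1], [0, 0, 0.04, 0, 1], [0, 0, 0.04, 0, 1]])

```text
time: 3.28
tool_pos: [0.4893, -0.0761, 0.0504]
ee_rot: [-3.142, 0.0, 1.874]
wrist_force: [0.7, 0.3, 0.9]
width: 0.0003
finger_force: 0.0
```

servo_tool(moves=[[0, 0, 0.02, 0, 1], [0, 0, 0.02, 0, 1], [0, 0, 0.02, 0, 1], [0, 0, 0.02, 0, 1]])

```text
time: 3.62
tool_pos: [0.4893, -0.0761, 0.05]
ee_rot: [3.142, 0.0, 1.874]
wrist_force: [-0.0, 0.1, -0.2]
width: 0.0006
finger_force: 0.0
```

servo_tool(moves=[[0, 0, 0.02, 0, 1], [0, 0, 0.02, 0, 1], [0, 0, 0.02, 0, 1], [0, 0, 0.02, 0, 1]])

```text
time: 3.95
tool_pos: [0.4894, -0.0761, 0.0496]
ee_rot: [3.141, 0.0, 1.874]
wrist_force: [0.2, -0.4, -0.2]
width: 0.0005
finger_force: 0.1
```

servo_tool(moves=[[0, 0, 0.02, 0, 1], [0, 0, 0.02, 0, 1], [0, 0, 0.02, 0, 1], [0, 0, 0.02, 0, 1]])

```text
time: 4.28
tool_pos: [0.4895, -0.0761, 0.0492]
ee_rot: [3.141, 0.0, 1.874]
wrist_force: [-0.2, 1.2, 2.7]
width: 0.0003
finger_force: 0.7
```

servo_tool(moves=[[0, 0, 0.008, 0, 1], [0, 0, 0.008, 0, 1], [0, 0, 0.008, 0, 1]])

```text
time: 4.53
tool_pos: [0.4895, -0.0761, 0.049]
ee_rot: [3.141, 0.0, 1.874]
wrist_force: [1.4, 0.0, 2.7]
width: 0.0003
finger_force: 1.1
```

servo_tool(moves=[[0, -0.04, 0.01, 0, 1], [0, -0.08, 0.01, 0, 1], [0, -0.12, 0.01, 0, 1], [0, -0.16, 0.01, 0, 1], [0, -0.16, 0.01, 0, 1], [0, -0.16, 0.01, 0, 1]])

```text
time: 5.03
tool_pos: [0.4857, -0.0774, 0.0492]
ee_rot: [3.141, 0.001, 1.874]
wrist_force: [0.2, 1.2, 5.0]
width: 0.0001
finger_force: 2.7
```

servo_tool(moves=[[0, -0.05, 0, 0, 1], [0, -0.1, 0, 0, 1], [0, -0.15, 0, 0, 1], [0, -0.2, 0, 0, 1], [0, -0.2, 0, 0, 1], [0, -0.2, 0, 0, 1]])

```text
time: 5.53
tool_pos: [0.4808, -0.0789, 0.0493]
ee_rot: [3.141, 0.001, 1.874]
wrist_force: [0.7, 1.3, 5.7]
width: 0.0005
finger_force: 3.2
```

servo_tool(moves=[[0, -0.05, -0.01, 0, 1], [0, -0.1, -0.01, 0, 1], [0, -0.15, -0.01, 0, 1], [0, -0.2, -0.01, 0, 1], [0, -0.2, -0.01, 0, 1], [0, -0.2, -0.01, 0, 1]])

```text
time: 6.03
tool_pos: [0.4759, -0.0805, 0.0494]
ee_rot: [3.141, 0.001, 1.874]
wrist_force: [0.1, 0.4, 6.1]
width: 0.0008
finger_force: 2.9
```

```bash
python3 w.py w3
```

```text
6.0333 [ 0.4759 -0.0805  0.0494] [3.1414 0.0007 1.8739] [0.1458 0.4299 6.1489] 0.0007811951785851991
[534.  446.5] 46.0 17.0 [ 0.607  -0.1299  0.6185 -0.1264  0.5956 -0.1335] len 0.02406260143154566 wid 0.008892700529049483
[573.059  286.2444] 229.50662231445312 55.2404899597168 [ 0.5866 -0.0427  0.5742  0.0078  0.6011 -0.1013] len 0.11231220668035337 wid 0.027032689788703282
[322.  269.5] 245.0 36.0 [ 0.4721 -0.0698  0.4556 -0.017   0.4914 -0.1318] len 0.12027674295276741 wid 0.017673317331835213
```

View pics/w3.png

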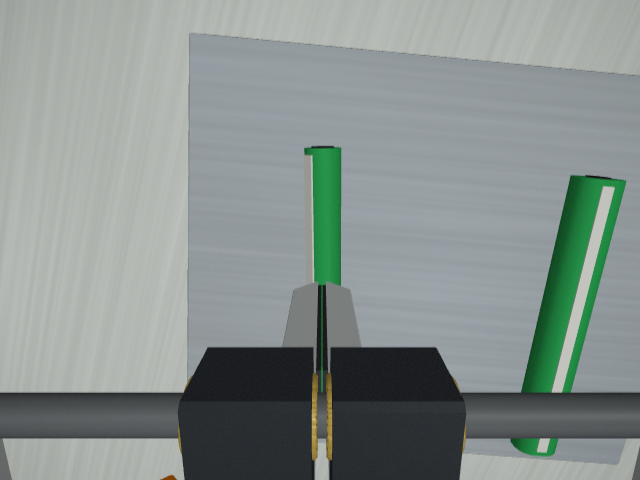

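The line has moved to the left side (column 309 of 305–341), so it rolls without slip and doesn't lift. I'll ease off slightly and roll the remaining 11 mm.

servo_tool(moves=[[0, -0.05, -0.012, 0, 1], [0, -0.1, -0.012, 0, 1], [0, -0.15, -0.012, 0, 1], [0, -0.2, -0.016, 0, 1], [0, -0.25, -0.016, 0, 1], [0, -0.25, -0.016, 0, 1]])

```text
time: 6.58
tool_pos: [0.4696, -0.0825, 0.0493]
ee_rot: [-3.141, 0.001, 1.874]
wrist_force: [0.0, -1.2, 4.4]
width: 0.0003
finger_force: 2.6
```

servo_tool(moves=[[0, -0.05, -0.008, 0, 1], [0, -0.1, -0.008, 0, 1], [0, -0.15, -0.008, 0, 1], [0, -0.18, -0.008, 0, 1], [0, -0.18, -0.008, 0, 1], [0, -0.18, -0.008, 0, 1]])

```text
time: 7.08
tool_pos: [0.4653, -0.0836, 0.049]
ee_rot: [-3.141, 0.0, 1.874]
wrist_force: [-0.7, -1.7, 2.6]
width: 0.0004
finger_force: 1.0
```

A 25 mm roll is a quarter turn, with the force staying at or below about 6 N. Lifting straight up, then looking.

servo_tool(moves=[[0, 0, -0.02, 0, 1], [0, 0, -0.05, 0, 1], [0, 0, -0.1, 0, 1], [0, 0, -0.3, 0, 1], [0, 0, -1.0, 0, 1], [0, 0, -2.0, 0, 1], [0, 0, -3.0, 0, 1], [0, 0, -4.0, 0, 1], [0, 0, -4.0, 0, 1]])

```text
time: 7.83
tool_pos: [0.4688, -0.0841, 0.1555]
ee_rot: [3.133, 0.006, 1.874]
wrist_force: [0.1, -0.1, 0.4]
width: 0.0003
finger_force: 0.0
```

```bash
cat > t.py <<'E'
from h import *
import sys
np.set_printoptions(precision=4,suppress=True)
s=snap("top"); s2=snap("scene")
cv2.imwrite(f"pics/{sys.argv[1]}.png",np.vstack([cv2.resize(q,(420,300),interpolation=cv2.INTER_CUBIC) for q in (s["image"][200:330,240:422],s2["image"][185:285,250:390])]))
for q in(s,s2):
  for c in blobs(q["image"],*GREEN,amin=60):
    C,a,b,w,h=ends(c); P=onz(q,[C,a,b],.042); 
    if .2<P[0,0]<.75 and -.2<P[0,1]<.45: print(P[:,:2].ravel(),w,h)
E
python3 w.py w4; python3 t.py t1
```

```text
7.8333 [ 0.4688 -0.0841  0.1555] [3.1325 0.0058 1.8742] [ 0.0845 -0.1213  0.3617] 0.00031823311011383625
[491.2692 251.1538] 194.35108947753906 33.14362716674805 [ 0.5894 -0.0587  0.5747  0.0074  0.6059 -0.1336] len 0.14439259775693083 wid 0.02462396500353559
[324. 235.] 194.0 22.0 [ 0.4705 -0.0829  0.4505 -0.019   0.4933 -0.1554] len 0.14292608822363578 wid 0.016208113097525706
[ 0.4575 -0.0345  0.4626 -0.051   0.4524 -0.018 ] 15.076668739318848 5.7486572265625
[ 0.5907 -0.0597  0.5748  0.0104  0.6064 -0.1282] 49.821998596191406 6.995675563812256
[ 0.4717 -0.0838  0.4501 -0.0162  0.4928 -0.1496] 46.15105438232422 4.992300987243652
```

View pics/w4.png

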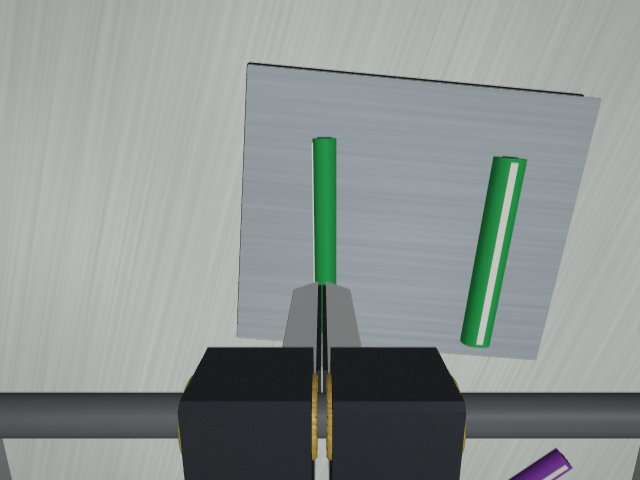

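The white line is just at the left silhouette (column 313) of the near stake: about 90° rolled, no lift, staying put. Now to the far stake (491,251), starting 7 mm beyond its axis.

servo_tool(moves=[[-0.1, 1.2, 0, 0.4, 1], [-0.3, 2.7, 0, 0.82, 1], [-0.5, 4.2, 0.3, 0.82, 1], [-0.55, 5.28, 1.4, 0.82, 1], [-0.55, 5.28, 2.6, 0.82, 1], [-0.55, 5.28, 3.5, 0.82, 1], [-0.55, 5.28, 3.6, 0.82, 1], [-0.55, 5.28, 3.6, 0.82, 1], [-0.55, 5.28, 3.6, 0.82, 1]])

```text
time: 8.73
tool_pos: [0.5955, -0.0572, 0.0594]
ee_rot: [-3.141, -0.0, 1.788]
wrist_force: [-0.6, -0.0, -0.0]
width: -0.0
finger_force: 0.0
```

```bash
python3 w.py w5; python3 - <<'E'
from h import *
s=np.load("w5.npy",allow_pickle=True).item()
im=s["image"].copy()
cv2.imwrite("pics/w5c.png",cv2.resize(im[120:300,200:440],(640,480)))
E
```

```text
8.7333 [ 0.5955 -0.0572  0.0594] [-3.1411 -0.0003  1.7879] [-0.5929 -0.0206 -0.0264] -1.1183099941574173e-05
[309.5 269. ] 246.0 47.0 [ 0.5874 -0.0505  0.5753  0.0067  0.6017 -0.1177] len 0.12716283932677588 wid 0.024295339220969377
[ 60.2863 267.6878] 266.7598876953125 40.71892547607422 [ 0.4687 -0.076   0.4503 -0.0175  0.4904 -0.1452] len 0.1338002201466056 wid 0.02042361480919042
```

View pics/w5c.png

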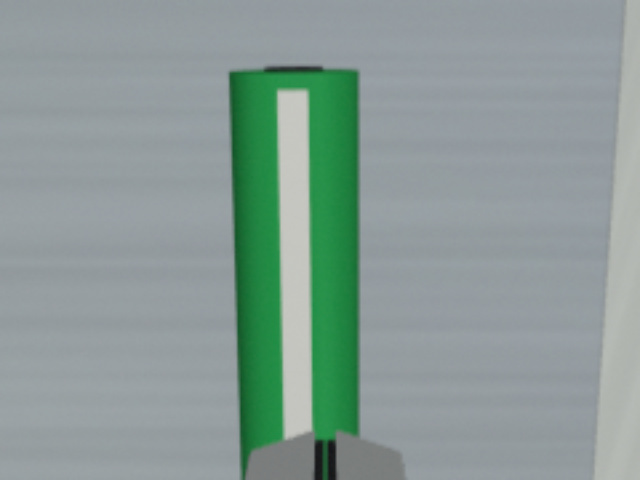

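Crop: stake line at column 297, tool centre 325, so the offset is about 5 mm. Shift 2 mm more and descend.

servo_tool(moves=[[0, 0.08, 0.08, 0, 1], [0, 0.08, 0.16, 0, 1], [0, 0.08, 0.24, 0, 1], [0, 0.08, 0.32, 0, 1], [0, 0.08, 0.34, 0, 1], [0, 0.08, 0.34, 0, 1], [0, 0.08, 0.34, 0, 1]])

```text
time: 9.37
tool_pos: [0.5976, -0.0567, 0.0508]
ee_rot: [-3.141, 0.0, 1.788]
wrist_force: [-0.2, 1.0, 0.3]
width: 0.0005
finger_force: 0.0
```

servo_tool(moves=[[0, 0, 0.02, 0, 1], [0, 0, 0.02, 0, 1], [0, 0, 0.02, 0, 1], [0, 0, 0.02, 0, 1]])

```text
time: 9.7
tool_pos: [0.5977, -0.0567, 0.0504]
ee_rot: [3.142, 0.0, 1.788]
wrist_force: [0.6, -0.5, -0.2]
width: 0.0004
finger_force: 0.0
```

servo_tool(moves=[[0, 0, 0.03, 0, 1], [0, 0, 0.03, 0, 1], [0, 0, 0.03, 0, 1], [0, 0, 0.03, 0, 1]])

```text
time: 10.03
tool_pos: [0.5979, -0.0568, 0.0499]
ee_rot: [3.141, 0.0, 1.788]
wrist_force: [0.3, -0.3, 1.0]
width: 0.0003
finger_force: 0.7
```

servo_tool(moves=[[0, 0, 0.02, 0, 1], [0, 0, 0.02, 0, 1], [0, 0, 0.02, 0, 1], [0, 0, 0.02, 0, 1]])

```text
time: 10.37
tool_pos: [0.598, -0.0567, 0.0496]
ee_rot: [3.141, 0.0, 1.788]
wrist_force: [-0.2, 1.3, 4.4]
width: 0.0006
finger_force: 1.5
```

Press is about 4 N. Rolling in small steps, letting the hand rise with the force.

servo_tool(moves=[[0, -0.04, 0, 0, 1], [0, -0.08, -0.004, 0, 1], [0, -0.12, -0.01, 0, 1], [0, -0.16, -0.018, 0, 1], [0, -0.16, -0.018, 0, 1], [0, -0.16, -0.018, 0, 1]])

```text
time: 10.87
tool_pos: [0.5946, -0.0575, 0.0506]
ee_rot: [3.139, 0.001, 1.788]
wrist_force: [1.5, 0.6, 5.6]
width: 0.0004
finger_force: 2.8
```

servo_tool(moves=[[0, -0.03, -0.012, 0, 1], [0, -0.06, -0.022, 0, 1], [0, -0.08, -0.03, 0, 1], [0, -0.08, -0.03, 0, 1], [0, -0.08, -0.03, 0, 1]])

```text
time: 11.28
tool_pos: [0.5926, -0.058, 0.0514]
ee_rot: [3.139, 0.001, 1.788]
wrist_force: [0.8, 1.6, 5.2]
width: 0.0004
finger_force: 2.8
```

servo_tool(moves=[[0, -0.03, -0.014, 0, 1], [0, -0.06, -0.028, 0, 1], [0, -0.09, -0.04, 0, 1], [0, -0.12, -0.05, 0, 1], [0, -0.12, -0.05, 0, 1], [0, -0.12, -0.05, 0, 1]])

```text
time: 11.78
tool_pos: [0.5893, -0.0588, 0.0523]
ee_rot: [3.14, 0.001, 1.788]
wrist_force: [0.3, 0.6, 6.1]
width: 0.0005
finger_force: 2.7
```

servo_tool(moves=[[0, -0.03, -0.016, 0, 1], [0, -0.06, -0.031, 0, 1], [0, -0.09, -0.044, 0, 1], [0, -0.12, -0.056, 0, 1], [0, -0.12, -0.056, 0, 1], [0, -0.12, -0.056, 0, 1]])

```text
time: 12.28
tool_pos: [0.586, -0.0595, 0.0532]
ee_rot: [3.141, 0.0, 1.788]
wrist_force: [0.9, 1.2, 5.2]
width: 0.0004
finger_force: 2.7
```

servo_tool(moves=[[0, -0.03, -0.012, 0, 1], [0, -0.06, -0.024, 0, 1], [0, -0.09, -0.035, 0, 1], [0, -0.12, -0.044, 0, 1], [0, -0.12, -0.044, 0, 1], [0, -0.12, -0.044, 0, 1]])

```text
time: 12.78
tool_pos: [0.5828, -0.0602, 0.0541]
ee_rot: [-3.141, 0.0, 1.788]
wrist_force: [0.7, 0.2, 5.1]
width: 0.0003
finger_force: 2.4
```

```bash
python3 w.py w6; python3 - <<'E'
from h import *
s=np.load("w6.npy",allow_pickle=True).item()
cv2.imwrite("pics/w6c.png",cv2.resize(s["image"][120:300,200:440],(640,480)))
E
```

```text
12.7833 [ 0.5828 -0.0602  0.0541] [-3.1412  0.0004  1.788 ] [0.7156 0.2219 5.1274] 0.00031461056625502984
[321.5 269. ] 246.0 45.0 [ 0.5801 -0.0506  0.5679  0.005   0.5945 -0.1158] len 0.12372372430017209 wid 0.022632388591494895
[ 80.7059 267.3235] 266.3041076660156 40.98851776123047 [ 0.4685 -0.0743  0.4506 -0.0174  0.4897 -0.1417] len 0.13030174167680994 wid 0.020055549649040445
```

View pics/w6c.png

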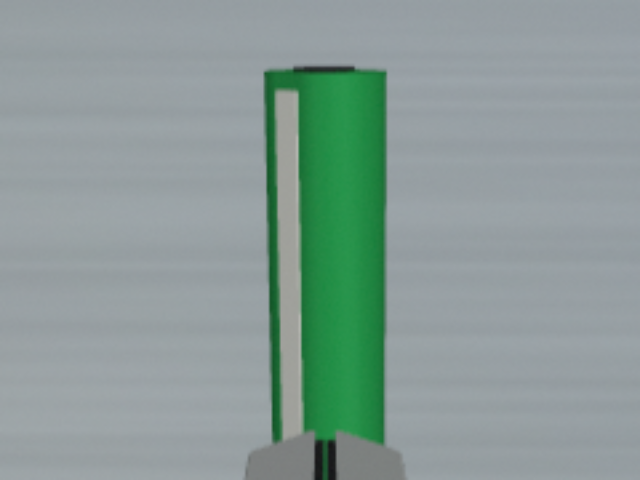

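The white line has moved to the left (column 288 of 265–385), about 50° rolled and clearly lifting: this is the oval one. Continuing.

servo_tool(moves=[[0, -0.04, -0.012, 0, 1], [0, -0.08, -0.022, 0, 1], [0, -0.12, -0.032, 0, 1], [0, -0.14, -0.036, 0, 1], [0, -0.14, -0.036, 0, 1], [0, -0.14, -0.036, 0, 1]])

```text
time: 13.33
tool_pos: [0.5793, -0.0609, 0.0547]
ee_rot: [-3.141, 0.0, 1.788]
wrist_force: [0.4, -1.3, 4.2]
width: 0.0003
finger_force: 1.6
```

servo_tool(moves=[[0, -0.04, -0.006, 0, 1], [0, -0.08, -0.012, 0, 1], [0, -0.12, -0.018, 0, 1], [0, -0.14, -0.022, 0, 1], [0, -0.14, -0.022, 0, 1], [0, -0.14, -0.022, 0, 1]])

```text
time: 13.83
tool_pos: [0.5758, -0.0613, 0.0551]
ee_rot: [-3.141, -0.0, 1.788]
wrist_force: [0.0, -1.4, 1.0]
width: 0.0003
finger_force: 0.7
```

servo_tool(moves=[[0, 0, 0.012, 0, 1], [0, -0.04, 0.012, 0, 1], [0, -0.08, 0.008, 0, 1], [0, -0.12, 0.006, 0, 1], [0, -0.12, 0.006, 0, 1], [0, -0.12, 0.006, 0, 1]])

```text
time: 14.33
tool_pos: [0.5729, -0.0619, 0.0551]
ee_rot: [-3.141, -0.001, 1.788]
wrist_force: [1.1, -0.1, 1.2]
width: 0.0004
finger_force: 0.3
```

servo_tool(moves=[[0, 0, 0.012, 0, 1], [0, -0.04, 0.016, 0, 1], [0, -0.08, 0.016, 0, 1], [0, -0.12, 0.016, 0, 1], [0, -0.14, 0.016, 0, 1], [0, -0.14, 0.016, 0, 1], [0, -0.14, 0.016, 0, 1]])

```text
time: 14.92
tool_pos: [0.5697, -0.0628, 0.0548]
ee_rot: [-3.141, -0.0, 1.788]
wrist_force: [-0.5, 0.5, -1.0]
width: 0.0005
finger_force: 0.0
```

```bash
python3 w.py w7; python3 - <<'E'
from h import *
s=np.load("w7.npy",allow_pickle=True).item()
cv2.imwrite("pics/w7c.png",cv2.resize(s["image"][120:300,200:440],(640,480)))
E
```

```text
14.9167 [ 0.5697 -0.0628  0.0548] [-3.1413 -0.0002  1.7881] [-0.4874  0.5288 -0.9501] 0.0005451716346409212
[337.  269.5] 245.0 38.0 [ 0.5743 -0.052   0.5615  0.0034  0.5893 -0.1171] len 0.12373678520453908 wid 0.019191827909275448
[111.2059 267.3235] 263.6361999511719 39.53330612182617 [ 0.4691 -0.0741  0.4502 -0.0177  0.4915 -0.1406] len 0.1296650969641219 wid 0.01944380161961183
```

View pics/w7c.png

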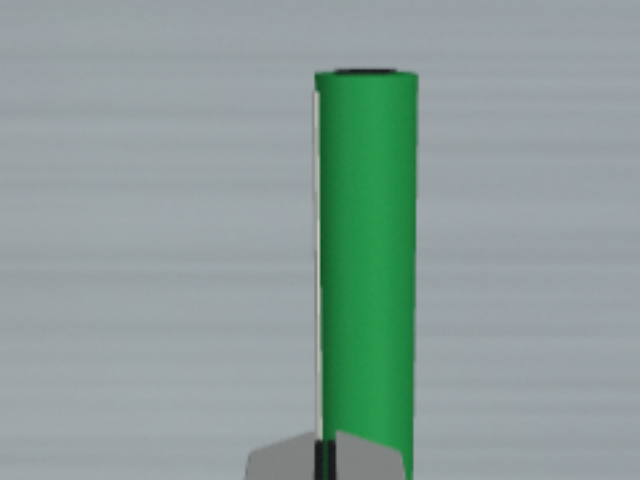

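The line is exactly at the left silhouette (column 318): about 90°. Quarter turn done. Lifting straight up, opening, and re-measuring after it settles.

servo_tool(moves=[[0, 0, -0.1, 0, 1], [0, 0, -0.4, 0, 1], [0, 0, -1.2, 0, 0.9], [0, 0, -2.2, 0, 0.6], [0, 0, -3.2, 0, 0.5], [0, 0, -4.0, 0, 0.5], [0, 0, -4.0, 0, 0.5], [0, 0, -4.0, 0, 0.5], [0, 0, -4.0, 0, 0.5]])

```text
time: 15.72
tool_pos: [0.5693, -0.0627, 0.1538]
ee_rot: [-3.14, -0.001, 1.788]
wrist_force: [-0.4, -0.8, -0.4]
width: 0.0435
finger_force: 0.0
```

```bash
python3 w.py w8; python3 t.py t2
```

```text
15.7167 [ 0.5693 -0.0627  0.1538] [-3.14   -0.0006  1.7881] [-0.3895 -0.7757 -0.3687] 0.04352886797883203
[332.  240.5] 199.0 24.0 [ 0.5763 -0.0636  0.5611  0.0034  0.5935 -0.1395] len 0.14654992799830863 wid 0.01767436317567541
[181.4528 234.3286] 198.8316650390625 24.540388107299805 [ 0.4713 -0.0821  0.4503 -0.0182  0.4952 -0.1544] len 0.14342037249124703 wid 0.017701363627052297
[ 0.4843 -0.1174  0.4947 -0.1505  0.4739 -0.0843] 30.051820755004883 5.762148380279541
[ 0.5684 -0.0119  0.5725 -0.0286  0.5644  0.0048] 14.597491264343262 5.778172969818115
[ 0.5741 -0.0621  0.5581  0.0073  0.5897 -0.13  ] 49.04068374633789 6.47337007522583
[ 0.4761 -0.0978  0.4589 -0.045   0.4929 -0.1496] 36.39159393310547 5.045045852661133
```

View pics/w8.png

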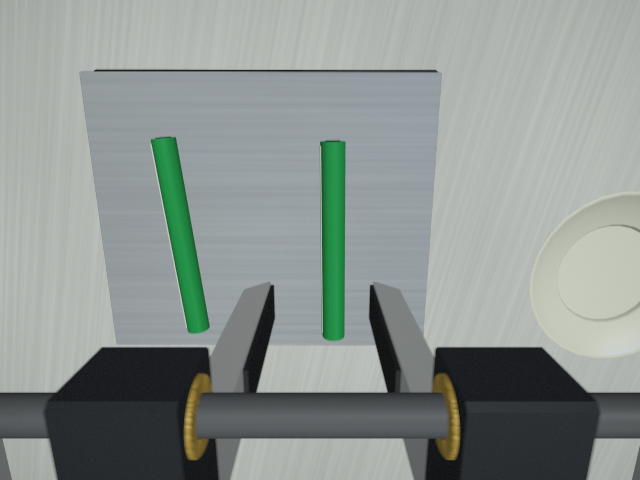

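The oval stake stands on edge at (332,240), 16 mm wide as seen from above, right between the fingers (offset about 6.6 mm along tool y). The near one is at (181,234), unmoved. I've now used all my picture views, so from here I go by numbers only. Centre and descend.

servo_tool(moves=[[-0.1, 0.26, 0, -0.05, 0.5], [-0.1, 0.26, 0.8, -0.05, 0.5], [-0.1, 0.26, 2.0, -0.05, 0.5], [-0.1, 0.26, 3.2, -0.05, 0.5], [-0.1, 0.26, 4.1, -0.05, 0.5], [-0.1, 0.26, 4.4, -0.05, 0.5], [-0.1, 0.26, 4.4, -0.05, 0.5], [-0.1, 0.26, 4.4, -0.05, 0.5]])

```text
time: 16.53
tool_pos: [0.5772, -0.064, 0.0452]
ee_rot: [-3.142, 0.0, 1.793]
wrist_force: [1.0, -0.6, 1.0]
width: 0.0474
finger_force: 0.0
```

```bash
python3 w.py w9
```

```text
16.5333 [ 0.5772 -0.064   0.0452] [-3.1416  0.0001  1.7934] [ 0.9591 -0.6374  0.9776] 0.047431695699494146
[321.5 266.5] 250.99996948242188 38.99999237060547 [ 0.5735 -0.0503  0.5614  0.0035  0.5878 -0.1136] len 0.119982042372957 wid 0.018642626717461364
[ 76.5588 241.2353] 227.25587463378906 43.17133712768555 [ 0.4648 -0.0627  0.4502 -0.0175  0.4815 -0.1148] len 0.10227028801204363 wid 0.019428078983780763
```

servo_tool(moves=[[0, 0, 0.13, 0, 0.5], [0, 0, 0.26, 0, 0.5], [0, 0, 0.26, 0, 0.5], [0, 0, 0.26, 0, 0.6], [0, 0, 0.26, 0, 0.7], [0, 0, 0.26, 0, 0.8], [0, 0, 0.26, 0, 0.9], [0, 0, 0.26, 0, 1], [0, 0, 0.26, 0, 1], [0, 0, 0.26, 0, 1]])

```text
time: 17.42
tool_pos: [0.5768, -0.0639, 0.0386]
ee_rot: [3.141, 0.0, 1.793]
wrist_force: [-0.4, 0.4, -0.9]
width: 0.0158
finger_force: 30.0
```

servo_tool(moves=[[0, 0, 0, 0, 1], [0, 0, 0, 0, 1], [0, 0, -0.05, 0, 1], [0, 0, -0.1, 0, 1], [0, 0, -0.2, 0, 1], [0, 0, -0.2, 0, 1]])

```text
time: 17.92
tool_pos: [0.577, -0.064, 0.044]
ee_rot: [3.141, 0.0, 1.793]
wrist_force: [0.6, -0.3, -0.5]
width: 0.0156
finger_force: 30.0
```

Gripped at 15.8 mm, so still on edge. Lift and carry toward the tray.

servo_tool(moves=[[0, 0, -0.8, 0, 1], [0, 0, -2.0, 0, 1], [0.8, 0.1, -3.0, 0, 1], [2.2, 0.4, -3.6, 0, 1], [3.7, 0.65, -4.0, 0, 1], [5.2, 0.9, -4.0, 0, 1], [6.7, 1.2, -4.0, -0.2, 1], [8.2, 1.5, -4.0, -0.4, 1], [9.7, 1.7, -4.0, -0.6, 1], [11.0, 2.0, -4.0, -0.8, 1]])

```text
time: 18.75
tool_pos: [0.564, 0.2178, 0.1437]
ee_rot: [3.141, -0.0, 1.879]
wrist_force: [0.2, -0.2, -0.4]
width: 0.0157
finger_force: 30.0
```

```bash
cat > tray.py <<'E'
from h import *
import sys
np.set_printoptions(precision=4,suppress=True)
o=robot.get_obs(); s=snap("wrist"); np.save(sys.argv[1]+".npy",s,allow_pickle=True); print(o["tool_pos"],o["ee_rot"],o["width"],o["finger_force"])
c=max(blobs(s["image"],*RED,amin=500),key=cv2.contourArea)
q=cv2.approxPolyDP(cv2.convexHull(c),12,True)[:,0]; P=onz(s,q,.03)[:,:2]; print(np.c_[q,P])
E
python3 tray.py r1; python3 - <<'E'
from h import *
S={n:np.load(n+"0.npy",allow_pickle=True).item() for n in("scene","top")}
print(tri(S["scene"],[[442,258],[497,225],[416,229],[469,199]],S["top"],[[187,204],[107,223],[197,252],[115,273]]).round(4))
E
```

```text
[0.564  0.2178 0.1437] [ 3.1414 -0.0004  1.8791] 0.015735449699560675 29.997598975896835
[[471.       0.       0.6057   0.3896]
 [466.     209.       0.6536   0.2672]
 [286.     221.       0.536    0.2209]
 [265.       0.       0.4842   0.351 ]]
[[ 6.560e-01  2.648e-01  5.000e-04  3.600e-03]
 [ 5.844e-01  4.429e-01  3.070e-02  2.100e-03]
 [ 5.368e-01  2.225e-01 -4.000e-04  3.600e-03]
 [ 4.661e-01  4.010e-01  2.790e-02  0.000e+00]]
```

Triangulation gives the tray rim at about 0.029 and the near foot at 0.000, which fits. Centre (0.561, 0.333), axis yaw about 110°. Move over it and descend.

servo_tool(moves=[[1.2, 0.3, 0, -0.2, 1], [2.6, 0.7, 0, -0.4, 1], [3.8, 1.1, 0, -0.4, 1], [4.42, 1.27, 0.5, -0.4, 1], [4.42, 1.27, 1.5, -0.4, 1], [4.42, 1.27, 2.5, -0.4, 1], [4.42, 1.27, 3.0, -0.4, 1], [4.42, 1.27, 3.0, -0.4, 1], [4.42, 1.27, 3.0, -0.4, 1]])

```text
time: 19.55
tool_pos: [0.5613, 0.3292, 0.0672]
ee_rot: [-3.139, 0.001, 1.918]
wrist_force: [0.4, -0.4, 0.2]
width: 0.0154
finger_force: 30.0
```

```bash
python3 tray.py r2; python3 w.py r3
```

```text
[0.5613 0.3292 0.0672] [-3.1389  0.0006  1.9181] 0.015384366529716259 29.99828428030014
[[450.      65.       0.5826   0.4468]
 [437.     347.       0.6371   0.3089]
 [211.     347.       0.5169   0.2653]
 [183.      73.       0.4645   0.4004]]
19.6 [0.5624 0.3298 0.0691] [3.1408 0.0002 1.9181] [-0.2573  1.2721 -0.8624] 0.015544584721051925
[322. 447.] 32.0 18.0 [0.5971 0.2322 0.6058 0.2354 0.5884 0.2291] len 0.018517562370277522 wid 0.010416128833281106
[321.5 267. ] 250.0 39.0 [0.5596 0.3352 0.5385 0.3937 0.5844 0.2664] len 0.1352911519773785 wid 0.021105419708471046
```

Tray centred within about 5 mm. Lowering.

servo_tool(moves=[[0, 0, 0.5, 0, 1], [0, 0, 1.2, 0, 1], [0, 0, 1.8, 0, 1], [0, 0, 2.0, 0, 1], [0, 0, 2.1, 0, 1], [0, 0, 2.1, 0, 1], [0, 0, 2.1, 0, 1]])

```text
time: 20.23
tool_pos: [0.5625, 0.3306, 0.0171]
ee_rot: [3.14, -0.0, 1.919]
wrist_force: [0.2, 0.7, -0.6]
width: 0.0159
finger_force: 30.0
```

servo_tool(moves=[[0, 0, 0.04, 0, 1], [0, 0, 0.08, 0, 1], [0, 0, 0.08, 0, 1], [0, 0, 0.08, 0, 1]])

```text
time: 20.57
tool_pos: [0.5619, 0.3303, 0.0143]
ee_rot: [3.141, 0.0, 1.919]
wrist_force: [0.1, -0.1, -0.6]
width: 0.0158
finger_force: 30.0
```

servo_tool(moves=[[0, 0, 0.04, 0, 1], [0, 0, 0.08, 0, 1], [0, 0, 0.08, 0, 1], [0, 0, 0.08, 0, 1]])

```text
time: 20.9
tool_pos: [0.5617, 0.3302, 0.0117]
ee_rot: [-3.141, 0.0, 1.919]
wrist_force: [-0.1, -0.2, -0.8]
width: 0.0151
finger_force: 30.0
```

servo_tool(moves=[[0, 0, 0.04, 0, 1], [0, 0, 0.06, 0, 1], [0, 0, 0.06, 0, 1], [0, 0, 0.06, 0, 1]])

```text
time: 21.23
tool_pos: [0.5617, 0.3303, 0.0104]
ee_rot: [-3.141, 0.0, 1.919]
wrist_force: [0.4, -0.2, -0.5]
width: 0.0154
finger_force: 30.0
```

servo_tool(moves=[[0, 0, 0.02, 0, 1], [0, 0, 0.03, 0, 1], [0, 0, 0.03, 0, 1], [0, 0, 0.03, 0, 1]])

```text
time: 21.57
tool_pos: [0.5618, 0.3303, 0.0097]
ee_rot: [-3.142, 0.0, 1.919]
wrist_force: [0.3, -0.1, -0.8]
width: 0.0157
finger_force: 30.0
```

servo_tool(moves=[[0, 0, 0.02, 0, 1], [0, 0, 0.03, 0, 1], [0, 0, 0.03, 0, 1], [0, 0, 0.03, 0, 1]])

```text
time: 21.9
tool_pos: [0.5619, 0.3303, 0.0096]
ee_rot: [3.141, 0.0, 1.919]
wrist_force: [-1.8, -0.7, 3.4]
width: 0.0159
finger_force: 30.0
```

Floor contact at 0.0096, just as computed. Release and withdraw straight up.

servo_tool(moves=[[0, 0, -0.01, 0, 0.8], [0, 0, -0.01, 0, 0.7], [0, 0, -0.01, 0, 0.6], [0, 0, -0.01, 0, 0.5], [0, 0, -0.01, 0, 0.5], [0, 0, -0.01, 0, 0.5]])

```text
time: 22.4
tool_pos: [0.5617, 0.3302, 0.009]
ee_rot: [-3.141, 0.0, 1.919]
wrist_force: [0.4, -0.8, 0.1]
width: 0.0463
finger_force: 0.0
```

servo_tool(moves=[[0, 0, -0.3, 0, 0.5], [0, 0, -1.0, 0, 0.5], [0, 0, -2.2, 0, 0.5], [0, 0, -3.6, 0, 0.5], [0, 0, -5.0, 0, 0.5], [0, 0, -5.5, 0, 0.5], [0, 0, -5.5, 0, 0.5], [0, 0, -5.5, 0, 0.5]])

```text
time: 23.07
tool_pos: [0.5619, 0.3303, 0.1469]
ee_rot: [3.141, 0.0, 1.919]
wrist_force: [0.1, -0.6, -0.6]
width: 0.047
finger_force: 0.0
```

```bash
python3 w.py f1; python3 tray.py f2; python3 t.py f3
```

```text
23.0667 [0.5619 0.3303 0.1469] [3.1405 0.     1.919 ] [ 0.1342 -0.5793 -0.5764] 0.046961094545272815
[320.5 229. ] 186.0 21.0 [0.558  0.3371 0.5369 0.3954 0.5817 0.2715] len 0.13170307219180538 wid 0.0148697016990748
[0.5609 0.3299 0.1447] [-3.1387  0.0004  1.919 ] 0.046976119689126405 0.0
[[415.      84.       0.5822   0.4464]
 [410.     292.       0.6359   0.3119]
 [383.     355.       0.6367   0.2568]
 [260.     358.       0.5482   0.2217]
 [237.     292.       0.5155   0.2681]
 [220.      90.       0.4639   0.3996]]
[ 0.4734 -0.0838  0.4948 -0.1505  0.4522 -0.0175] 60.637550354003906 5.775003433227539
[0.5627 0.3088 0.5806 0.2582 0.545  0.3591] 46.081764221191406 5.3357834815979
[0.5847 0.3209 0.5608 0.3875 0.608  0.2561] 42.823184967041016 5.661911487579346
[ 0.4716 -0.0838  0.4502 -0.0162  0.4924 -0.1496] 46.154666900634766 5.002449035644531
```

The oval stake lies inside the tray, well clear of the walls. The round one is on the plate at (0.472, -0.084), and the hand touches nothing.

```bash
python3 -c "
from bench import robot
print(robot.close_job())"
```

```text
the job is handed in; nothing more can be done
None
```

I rolled both stakes about a quarter turn, near one first, at about 6 N at most. The far stake lifted, so I lowered it into the red tray; the round one stays on the plate. The job is handed in at about 23 s, with no verdict shown. I viewed 11 pictures, one over the limit of 10.

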